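Sort inspected lenses and cameras into their trays

TASK

The inspection is finished: sort the five parts on the blue mat into the trays. Anything wearing a red cap is a reject and goes into the red tray; of the rest, the two lenses go into the blue tray and the camera into the green tray. Set each part down upright on the floor of its own bay, one part to a bay, without dropping it, and leave the tweezer stand and the amber jar where they are.

Things in the scene. Friction and masses are not known exactly. Their poses are not given: they have to be found in the camera images.
- lens_a: Upright black cylindrical machine-vision lens, 34 mm in diameter and 36 mm tall, smooth straight sides; pale blue-grey glass front on top, no cap: a good lens. Origin: centre of its underside; z up. Stands in the row on the blue mat. Loose, 40 to 100 g.
- lens_b: Upright black cylindrical machine-vision lens, 34 mm in diameter and 36 mm tall, smooth straight sides; pale blue-grey glass front on top, no cap: the second good lens, the same as the first and interchangeable with it. Origin: centre of its underside; z up. Stands in the row on the blue mat. Loose, 40 to 100 g.
- camera_good: Silver block-shaped camera body, 40 mm along its x, 32 mm along its y, 36 mm tall, vertical sides; black mount ring on top with a small green sensor in it, no cap: the good camera. x points away from the robot within 23 degrees. Origin: centre of its underside; z up. Stands in the row on the blue mat. Loose, 40 to 100 g.
- lens_reject: Upright black cylindrical machine-vision lens, 34 mm in diameter and 36 mm tall, smooth straight sides; a flat red cap, 26 mm across and 2 mm thick, on top of that (38 mm in all): a reject. Origin: centre of its underside; z up. Stands in the row on the blue mat. Loose, 40 to 100 g.
- camera_reject: Silver block-shaped camera body, 40 mm along its x, 32 mm along its y, 36 mm tall, vertical sides; a flat red cap, 26 mm across and 2 mm thick, on top of that (38 mm in all): a reject. x points away from the robot within 23 degrees. Origin: centre of its underside; z up. Stands in the row on the blue mat. Loose, 40 to 100 g.
- tray_blue: Blue fixed two-bay tray, 140 mm along its x, 72 mm along its y, 12 mm tall. Floor 3 mm thick; walls and a divider across x = 0, 4 mm thick, stand 9 mm above it. Two bays, 64 x 64 mm inside, centres at x = +34 mm and x = -34 mm, y = 0. Origin: centre of its underside; z up; x points away from the robot within 17 degrees. For the two good lenses.
- tray_green: Green fixed two-bay tray, 140 mm along its x, 72 mm along its y, 12 mm tall. Floor 3 mm thick; walls and a divider across x = 0, 4 mm thick, stand 9 mm above it. Two bays, 64 x 64 mm inside, centres at x = +34 mm and x = -34 mm, y = 0. Origin: centre of its underside; z up; x points away from the robot within 17 degrees. For the good camera (either bay; the other stays empty).
- tray_red: Red fixed two-bay tray, 140 mm along its x, 72 mm along its y, 12 mm tall. Floor 3 mm thick; walls and a divider across x = 0, 4 mm thick, stand 9 mm above it. Two bays, 64 x 64 mm inside, centres at x = +34 mm and x = -34 mm, y = 0. Origin: centre of its underside; z up; x points away from the robot within 17 degrees. For the two rejects.
- tweezer_stand: Bystander, not to be disturbed: loose blue stand, foot 60 x 70 mm, 127 mm tall, holding two white tweezers, at the robot's left. Origin: centre of its underside.
- wipe_jar: Bystander, not to be disturbed: loose amber jar with a white lid, 64 mm in diameter and 85 mm tall, at the robot's right. Origin: centre of its underside.
Not all that is in view belongs to the job. Of the things like the tray_blue, leave any that is pink; of the rest the larger one is meant.

How it is judged:
By the outcome, as a careful person would: the job done as asked, in the order asked, and still so for the second after the job is handed in, with the robot touching nothing.
It also fails if it takes over 112 s, if anything falls off the work surface, if the arm or the gripper's body presses on something with over 40 N, if the wrist force passes 120 N, or if a joint passes its speed limit or range.

ROBOT

A 6-joint arm with a two-finger parallel gripper is mounted at the origin on the work surface. World frame = base frame: x ahead of the robot, y to its left, z up, the work surface at z = 0. Lengths are in m, angles in rad, forces in N, time in s.
With the tool pointing down it reaches from about 0.4 to 0.825 m from the base axis. Payload 7 kg.
Tool frame: the origin (TCP) lies on the centre line of the jaws, within the pads' length; the fingertips stand ctrl.finger_overhang ahead of it and the grasp point (between the pads) lies 8 mm behind it (ctrl.finger_overhang is the distance from the TCP to the fingertips, in m); z points along the fingers, y is the line along which they close (so a half turn about z gives the same grasp; the last joint's range is limited). The gripper opens to 85 mm and grips with 20 to 120 N. Pads are 22 mm wide; open, the fingers measure 114 mm over their backs; the gripper's body (76 mm by 85 mm) begins 54 mm behind the grasp point. The pads swing forward as they close: fully open they stand 13 mm farther back than shut.
Start: joints at [1.593, 0.359, 0.012, 0, -1.224, -0.288], TCP at [0.177, 0.651, 0.242] pointing down, gripper open.
Joint ranges: [-3.07, 3.07], [-1.43, 2.12], [-1.02, 1.25], [-3.03, 1.67], [-3.05, -0], [-3.03, 3.03]. Speed limits (rad/s): [2.39, 2.39, 3.01, 3.14, 3.14, 3.14].

INTERFACE

Orientations are given as a unit quaternion [w, x, y, z].
In Python, from cell import ctrl gives the robot as it stands.
- The arm moves only by the tool move_arm, never from a script. Its argument "targets" is a list of rows, each an object of numbers: "x", "y", "z": the shift along the world's x, y, z in mm; "yaw": the turn about the world's z in degrees. A call has 1 to 12 rows; each row shifts and turns the commanded pose from where the row before left it; what a row does not reach is not made up. A row lasts 1/8 s, in which the tool goes at most 62.5 mm and 10.7 degrees, less where a joint would pass 70% of its speed; a pose out of reach is approached as far as the arm can. A call with a gripper value outside its range is refused whole. "gripper" is the opening, from -1 (shut) to 1 (fully open), set as the call begins (left out, the last holds). The fingers move at their own pace and stop on an object; the grip force is fixed at half the most. Time passes only in rows, so rows that do not move let the fingers close. It gives the time, the measured TCP pose, the force, the opening and the grip force at its end, in the units of the state.
- ctrl.read_state(): the state, without advancing time (a new reading comes with each control period).
- ctrl.camera(name): name is "side" or "top" or "wrist"; returns a dict with "image" (384x512x3 uint8, red, green, blue), "K" (3x3 intrinsics, pixels), "R" (3x3) and "t" (3): a world point X has camera coordinates R X + t. Camera axes: x right, y down, z forward; pixel columns grow to the right and rows downward; lengths in m; the calibration is good to about 2 mm. A picture is of the moment at which its call begins. There is no depth.
- ctrl.hand_in(): hands the job in; it is judged then, once.
The state is a dict: "clock": time; "joint_pos": joint angles; "dq": joint speeds; "joint_torque": joint torques, N m; "ee_pos": TCP position; "tool_rot": TCP orientation; "contact_force": force on the tool from outside, world axes, zero at the start; "wrist_torque": the same for the moment, N m; "opening": finger opening in m; "grasp_force": force on a finger pad.
Only numpy, scipy, OpenCV 4.12 (cv2) and the standard library are available. Lean on these libraries where they do the work, as an engineer would, in place of code of your own. Each camera call takes 0.05 s, during which the arm holds its last target. There are 200 camera calls.

## Working session

There is one attempt and no reset: what is moved stays moved. The work goes in short steps, Python scripts to look and compute and a tool call to move; the robot and the scene stay as the last step left them, time stands still between calls to the robot, and variables do not carry over. Pictures are saved under pics/ and viewed, at most 14 in all, crops included, and the job is handed in when it is done.

Besides the shell and the picture viewer there is one more tool, called after "Emit:" by a JSON object that holds its "name" and its "arguments", one argument or row to a line. move_arm: Moves the arm, as the interface text tells. Its arguments: {"type":"object","properties":{"targets":{"type":"array","items":{"type":"object","properties":{"x":{"type":"number"},"y":{"type":"number"},"z":{"type":"number"},"yaw":{"type":"number"}}}},"gripper":{"type":"number"}},"required":["targets"]}

```bash
mkdir -p pics; python3 - <<'E'
from cell import ctrl
import cv2,pickle
s=ctrl.read_state();print(s,ctrl.finger_overhang)
d={}
for n in("top","side"):
    c=ctrl.camera(n);d[n]=c
    cv2.imwrite(f"pics/{n}0.png",cv2.resize(c["image"][:,:,::-1],None,fx=1.5,fy=1.5,interpolation=cv2.INTER_CUBIC))
    print(n,c["K"],c["R"],c["t"])
pickle.dump(d,open("d0.pkl","wb"))
E
```

```text
{'clock': 0.0, 'joint_pos': array([ 1.59306937e+00,  3.59361968e-01,  1.10372349e-02, -3.48278486e-04,
       -1.22409481e+00, -2.88104351e-01]), 'dq': array([ 1.99080072e-03,  5.48506607e-04, -3.66919087e-04,  1.60134310e-03,
        1.90309427e-05,  1.49704585e-04]), 'joint_torque': array([-8.93639444e-04, -5.83321559e+01,  2.93416107e+01,  6.93629399e+00,
       -5.94567027e-03,  1.08376403e-05]), 'ee_pos': array([0.17723061, 0.65082548, 0.24137071]), 'tool_rot': array([ 8.27159325e-04,  9.91171510e-01, -1.32583375e-01, -3.63149131e-05]), 'contact_force': array([0.14747483, 0.05016687, 0.02645146]), 'wrist_torque': array([ 0.01281429, -0.01318273,  0.01322997]), 'grasp_force': 0.0, 'opening': 0.08536954142200587} 0.011
top [[416.9237705    0.         257.40208882]
 [  0.         416.9237705  189.55581153]
 [  0.           0.           1.        ]] [[-0.02425557 -0.99969892  0.00370511]
 [-0.99600862  0.02384725 -0.08601241]
 [ 0.08589816 -0.0057766  -0.99628718]] [0.02488318 0.62285865 1.16804655]
side [[354.91912792   0.         255.89310809]
 [  0.         354.91912792 189.85863231]
 [  0.           0.           1.        ]] [[ 0.79502968 -0.60656382 -0.00285336]
 [-0.30736493 -0.39880215 -0.86399285]
 [ 0.52292887  0.68777698 -0.50349599]] [-0.49612408  0.2122079   0.87730331]
```

View pics/top0.png

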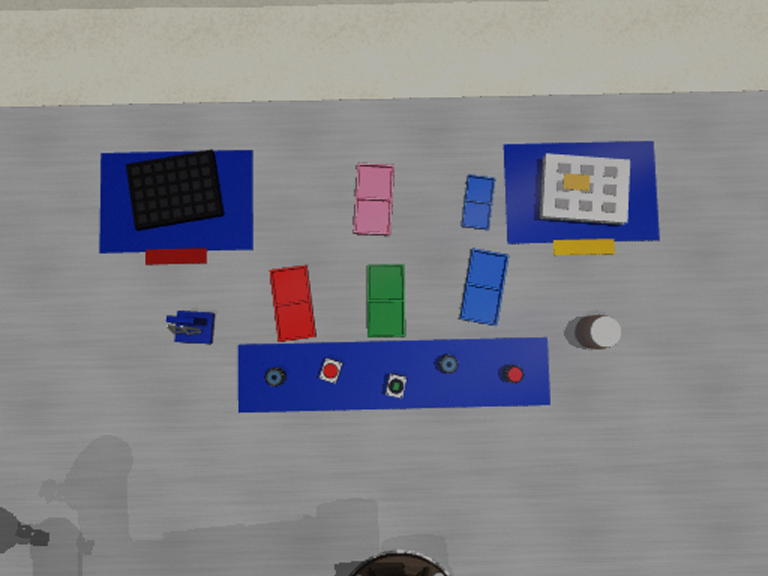

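View pics/side0.png

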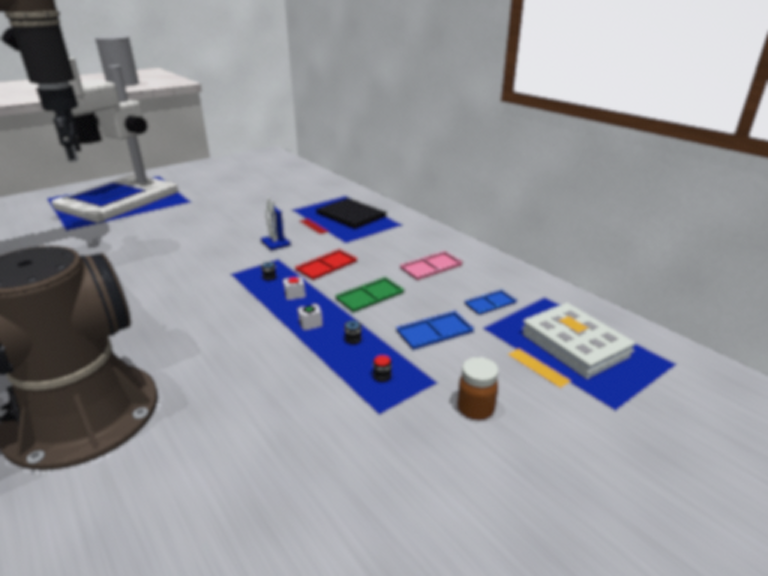

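Top view (1.5x pixels):
- **Parts:** uncapped lenses at (275,377) and (448,364), red-capped lens at (514,374), red-capped camera at (331,371), good camera at (396,386).
- **Red and green trays:** red at (293,303), green at (386,300).
- **Blue tray candidates:** large blue (484,287), small blue (478,202) and pink (374,200). I choose the large blue one. The mats and the red and yellow bars are not trays.

Next I measure these positions and check the choice in one close crop.

```bash
cat > h.py <<'E'
import numpy as np,cv2
def w(c,uv,z):
    K,R,t=c["K"],c["R"],c["t"]
    d=R.T@np.linalg.inv(K)@np.array([uv[0],uv[1],1.]);o=-R.T@t
    return o+d*(z-o[2])/d[2]
def px(c,X):
    p=c["K"]@(c["R"]@np.asarray(X)+c["t"]);return p[:2]/p[2]
def blobs(m,lo,hi):
    n,l,s,ce=cv2.connectedComponentsWithStats(m.astype(np.uint8))
    return [(s[i,4],ce[i],(l==i).astype(np.uint8)) for i in range(1,n) if lo<=s[i,4]<=hi]
def rect(c,m,z):
    ct=max(cv2.findContours(m,cv2.RETR_EXTERNAL,cv2.CHAIN_APPROX_NONE)[0],key=cv2.contourArea)
    P=np.array([w(c,p[0],z)[:2] for p in ct])*1000
    return cv2.minAreaRect(P.astype(np.float32))
E
python3 - <<'E'
import pickle;from h import *
d=pickle.load(open("d0.pkl","rb"));c=d["top"];im=c["image"]
cv2.imwrite("pics/crop0.png",cv2.resize(im[105:285,150:400,::-1],None,fx=3.2,fy=3.2,interpolation=cv2.INTER_CUBIC))
h=cv2.cvtColor(im,cv2.COLOR_RGB2HSV);H,S,V=[h[:,:,i].astype(int) for i in range(3)]
print(h[190,325],h[250,200],h[251,183])
for n,m in dict(red=((H<6)|(H>174))&(S>170)&(V>90),green=(abs(H-65)<20)&(S>100)&(V>50),blue=(abs(H-108)<7)&(S>120)&(V>150),silver=(S<60)&(V>140)).items():
    for a,ce,mm in blobs(m,20,2500):
        if 150<ce[0]<400 and 105<ce[1]<285:
            z=.012 if a>300 else .037
            print(n,a,ce.round(1),(w(c,ce,z)*1000).round(1),[np.round(x,1) for x in rect(c,mm,z)])
m=np.zeros_like(V);m[225:272,162:365]=1
print("dark")
for a,ce,mm in blobs((m>0)&~((abs(H-116)<9)&(S>180)&(V>90)),40,800): print(a,ce.round(1),(w(c,ce,.036)*1000).round(1),[np.round(x,1) for x in rect(c,mm,.036)])
E
```

```text
[110 194 133] [115 220 137] [109 131  37]
red 1162 [194.6 202. ] [592.9 192.2  12. ] [array([593.6, 192.5]), array([138.9,  70.7]), np.float64(6.3)]
red 64 [219.7 246.9] [463.5 119.5  37. ] [array([463.1, 118.8]), array([22.5, 22.3]), np.float64(88.6)]
red 63 [343.  249.2] [ 448.5 -226.4   37. ] [array([ 449.1, -226.4]), array([22.6, 22.3]), np.float64(88.6)]
green 1203 [257.  200.1] [593.9  11.8  12. ] [array([594.6,  11.6]), array([ 69.8, 139.2]), np.float64(88.6)]
blue 235 [319.  126.3] [ 801.  -171.9   37. ] [array([ 800.7, -171.7]), array([45. , 44.9]), np.float64(80.8)]
blue 242 [317.  142.9] [ 752.6 -164.4   37. ] [array([ 752.3, -164. ]), array([45. , 45.2]), np.float64(81.6)]
blue 938 [321.7 191.3] [ 615.1 -176.7   12. ] [array([ 617.3, -177.2]), array([ 64.1, 137.4]), np.float64(78.2)]
blue 29 [334.1 195. ] [ 601.7 -207.4   37. ] [array([ 601.7, -207.4]), array([ 2.3, 80.7]), np.float64(78.3)]
silver 1702 [391.2 125.3] [ 805.  -388.6   12. ] [array([ 806.6, -387. ]), array([166.2, 125.6]), np.float64(84.3)]
silver 21 [267.3 134.7] [780.  -22.3  37. ] [array([779. , -24.3]),
[... 757 characters left out ...]
 array([30.7, 12.2]), np.float64(82.9)]
silver 27 [262.7 262.3] [ 4.178e+02 -1.000e-01  3.700e+01] [array([ 4.186e+02, -3.000e-01]), array([29.6, 10.9]), np.float64(77.4)]
dark
169 [297.4 242.2] [471.1 -99.1  36. ] [array([471.7, -97.9]), array([45.1, 33.5]), np.float64(88.6)]
210 [219.5 246.5] [464.4 120.2  36. ] [array([464.5, 120.3]), array([39.2, 42.2]), np.float64(70.4)]
155 [183.2 250.7] [455.3 222.3  36. ] [array([454.5, 222.8]), array([39.4, 33.4]), np.float64(88.6)]
227 [262.5 256.7] [4.333e+02 1.000e-01 3.600e+01] [array([433.8,   0.5]), array([41.3, 44.6]), np.float64(77.0)]
107 [333.8 270.7] [ 389.5 -198.4   36. ] [array([ 390.5, -180.7]), array([204.5,   2.8]), np.float64(88.6)]
```

View pics/crop0.png

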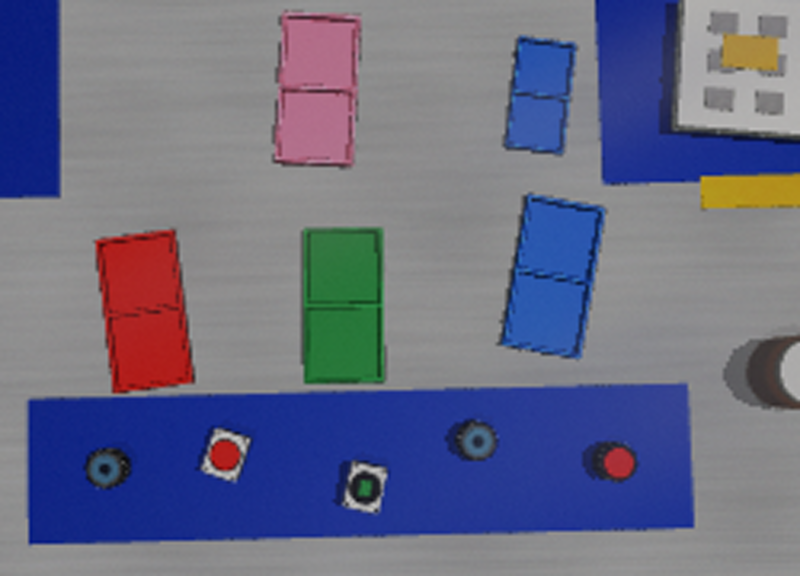

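The crop confirms the choice: the large two-bay blue tray sits at crop (553,275), with the smaller blue and pink ones left alone. The rejects are at crop (225,455) for the camera and (618,462) for the lens. First I go over camera_reject (world about 464,120, yaw about -18°).

Emit:
{"name": "move_arm", "arguments": {
  "targets": [
    {"x":24,"y":-44},
    {"x":24,"y":-44},
    {"x":24,"y":-44},
    {"x":24,"y":-44},
    {"x":24,"y":-44},
    {"x":24,"y":-44},
    {"x":24,"y":-44},
    {"x":24,"y":-44},
    {"x":24,"y":-44},
    {"x":24,"y":-44},
    {"x":24,"y":-44},
    {"x":23,"y":-47,"yaw":-2.5}
  ]
}}

```text
$.targets[0]: bad value
```

Emit:
{"name": "move_arm", "arguments": {
  "targets": [
    {"z":-20},
    {"z":-20},
    {},
    {}
  ]
}}

```text
$.targets[0]: bad value
```

```bash
python3 - <<'E'
from cell import ctrl
import pickle;from h import *
c=ctrl.camera("wrist");pickle.dump(c,open("w1.pkl","wb"))
im=c["image"][:,:,::-1].copy()
s=ctrl.read_state();print(s["ee_pos"],s["tool_rot"],-c["R"].T@c["t"])
for X in((.464,.120,.037),(.432,0,.037),(.455,.222,.037)):print(px(c,X))
print(px(c,s["ee_pos"]))
cv2.imwrite("pics/w1.png",im)
E
```

```text
[0.17724774 0.65092156 0.2415547 ] [ 6.73820667e-04  9.91177427e-01 -1.32540008e-01 -4.78205877e-06] [0.25574858 0.62830863 0.37301708]
[ 934.1122413  -471.34181822]
[1128.20103097 -472.59889779]
[ 757.45079776 -387.9374847 ]
[251.75271605 269.22388267]
```

View pics/w1.png

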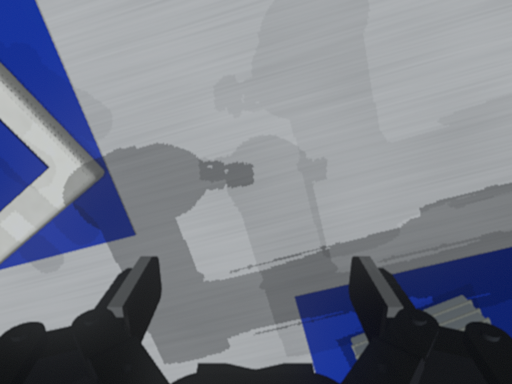

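The picture shows only the start position, with the fingers at (130,290) and (370,290): the move was refused because every row needs all of its keys.

Emit:
{"name": "move_arm", "arguments": {
  "targets": [
    {"x":24,"y":-44,"z":0,"yaw":0},
    {"x":24,"y":-44,"z":0,"yaw":0},
    {"x":24,"y":-44,"z":0,"yaw":0},
    {"x":24,"y":-44,"z":0,"yaw":0},
    {"x":24,"y":-44,"z":0,"yaw":0},
    {"x":24,"y":-44,"z":0,"yaw":0},
    {"x":24,"y":-44,"z":0,"yaw":0},
    {"x":24,"y":-44,"z":0,"yaw":0},
    {"x":24,"y":-44,"z":0,"yaw":0},
    {"x":24,"y":-44,"z":0,"yaw":0},
    {"x":24,"y":-44,"z":0,"yaw":0},
    {"x":23,"y":-47,"z":0,"yaw":-2.5}
  ],
  "gripper": 1
}}

```text
clock: 1.65
ee_pos: [0.4648, 0.1188, 0.2424]
tool_rot: [-0.0, 0.988, -0.154, 0.0]
contact_force: [0.6, 0.2, 0.0]
opening: 0.0854
grasp_force: 0.0
```

Emit:
{"name": "move_arm", "arguments": {
  "targets": [
    {"x":-30,"y":0,"z":0,"yaw":0},
    {"x":0,"y":0,"z":0,"yaw":0},
    {"x":0,"y":0,"z":0,"yaw":0}
  ]
}}

```text
clock: 2.02
ee_pos: [0.4345, 0.1205, 0.2425]
tool_rot: [-0.0, 0.988, -0.154, 0.0]
contact_force: [0.7, 0.3, -0.2]
opening: 0.0854
grasp_force: 0.0
```

```bash
cat > look.py <<'E'
import sys,pickle
from cell import ctrl
from h import *
def look(n):
    c=ctrl.camera("wrist");pickle.dump(c,open(n+".pkl","wb"))
    cv2.imwrite(f"pics/{n}.png",c["image"][:,:,::-1])
    s=ctrl.read_state();q=s["tool_rot"]
    print(s["clock"],(s["ee_pos"]*1000).round(1),"closing-90:",np.degrees(np.arctan2(q[1]*q[2]*2,2*q[2]**2-1)).round(2)%180-90)
    return c,s
if __name__=="__main__":
    c,s=look(sys.argv[1])
    for X in((.464,.120,.037),(.432,0,.037),(.455,.222,.037),(.471,-.098,.036),(.4485,-.226,.038)):print(px(c,X).round())
E
python3 look.py w2
```

```text
2.075 [434.6 120.8 242.5] closing-90: -72.32
[245. 136.]
[368. 130.]
[156. 173.]
[461.  59.]
[605.  38.]
```

View pics/w2.png

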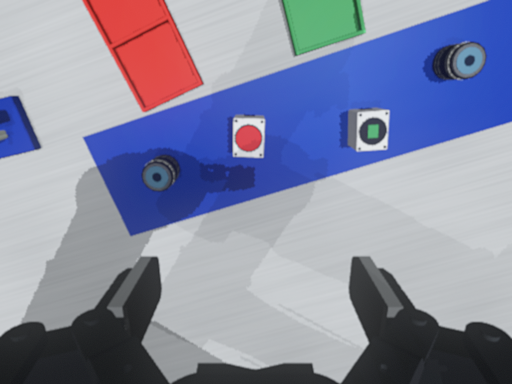

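The wrist view shows camera_reject at (248,138), square to the gripper. The good camera is at (370,130), and the lenses are at (157,174) and (465,60). Next I measure these more finely from this picture.

```bash
cat > meas.py <<'E'
import sys,pickle
from h import *
c=pickle.load(open(sys.argv[1]+".pkl","rb"));im=c["image"]
h=cv2.cvtColor(im,cv2.COLOR_RGB2HSV);H,S,V=[h[:,:,i].astype(int) for i in range(3)]
for n,z,m in(("cap",.038,((H<8)|(H>172))&(S>140)&(V>120)),("sensor",.036,(abs(H-70)<20)&(S>90)&(V>60)),("glass",.036,(abs(H-103)<9)&(S>60)&(S<170)&(V>60))):
    for a,ce,mm in blobs(m,60,1500):
        r=rect(c,mm,z)
        if max(r[1])<45: print(n,a,ce.round(1),[np.round(x,1) for x in r])
        if n!="glass" and max(r[1])<45:
            u,v=ce.astype(int);M=np.zeros(V.shape,np.uint8);M[max(0,v-32):v+32,max(0,u-32):u+32]=1
            b=blobs((S<50)&(V>165)&(M>0),100,4000)
            if b: print("   body",[np.round(x,1) for x in rect(c,np.bitwise_or.reduce([x[2] for x in b]) if 0 else max(b,key=lambda x:x[0])[2],.036)])
E
python3 meas.py w2
```

```text
cap 495 [248.1 137.8] [array([460.9, 118. ]), array([24.5, 24.4]), np.float64(72.3)]
   body [array([461.1, 117.4]), array([31.7, 40.5]), np.float64(71.1)]
sensor 158 [372.8 131. ] [array([429.1,  -4.7]), array([11.2, 14.4]), np.float64(79.1)]
   body [array([429.6,  -4.4]), array([32. , 40.2]), np.float64(76.3)]
glass 554 [469.1  60. ] [array([ 467.3, -105.2]), array([24.7, 23. ]), np.float64(72.3)]
glass 402 [156.5 176.7] [array([450.9, 223.7]), array([24.4, 24.8]), np.float64(67.5)]
```

Emit:
{"name": "move_arm", "arguments": {
  "targets": [
    {"x":26,"y":-3,"z":-20,"yaw":0},
    {"x":0,"y":0,"z":-40,"yaw":0},
    {"x":0,"y":0,"z":-40,"yaw":0},
    {"x":0,"y":0,"z":-40,"yaw":0},
    {"x":0,"y":0,"z":-30,"yaw":0},
    {"x":0,"y":0,"z":-20,"yaw":0},
    {"x":0,"y":0,"z":-20,"yaw":0},
    {"x":0,"y":0,"z":-10,"yaw":0},
    {"x":0,"y":0,"z":0,"yaw":0}
  ]
}}

```text
clock: 3.2
ee_pos: [0.4602, 0.1174, 0.0217]
tool_rot: [0.001, 0.988, -0.154, -0.0]
contact_force: [0.1, -0.0, 0.4]
opening: 0.0854
grasp_force: 0.0
```

Emit:
{"name": "move_arm", "arguments": {
  "targets": [
    {"x":0,"y":0,"z":0,"yaw":0},
    {"x":0,"y":0,"z":0,"yaw":0},
    {"x":0,"y":0,"z":0,"yaw":0},
    {"x":0,"y":0,"z":0,"yaw":0},
    {"x":0,"y":0,"z":0,"yaw":0},
    {"x":0,"y":0,"z":0,"yaw":0}
  ],
  "gripper": -1
}}

```text
clock: 3.95
ee_pos: [0.4608, 0.1176, 0.0231]
tool_rot: [-0.0, 0.988, -0.154, 0.001]
contact_force: [-0.8, 0.4, 6.4]
opening: 0.0308
grasp_force: 59.7
```

Emit:
{"name": "move_arm", "arguments": {
  "targets": [
    {"x":0,"y":0,"z":20,"yaw":0},
    {"x":0,"y":0,"z":40,"yaw":0},
    {"x":33,"y":15,"z":0,"yaw":5},
    {"x":33,"y":15,"z":0,"yaw":5},
    {"x":33,"y":15,"z":0,"yaw":5},
    {"x":33,"y":16,"z":0,"yaw":5},
    {"x":33,"y":16,"z":0,"yaw":4},
    {"x":0,"y":0,"z":-20,"yaw":0},
    {"x":0,"y":0,"z":-15,"yaw":0},
    {"x":0,"y":0,"z":0,"yaw":0},
    {"x":0,"y":0,"z":0,"yaw":0}
  ]
}}

```text
clock: 5.32
ee_pos: [0.6254, 0.1943, 0.0479]
tool_rot: [-0.0, 0.998, 0.055, 0.0]
contact_force: [0.3, 0.7, -0.1]
opening: 0.0313
grasp_force: 59.5
```

```bash
python3 look.py w3
```

```text
5.375 [625.6 194.4  48.2] closing-90: 83.72
[340. 486.]
[501. 529.]
[182. 483.]
[662. 501.]
[824. 538.]
```

View pics/w3.png

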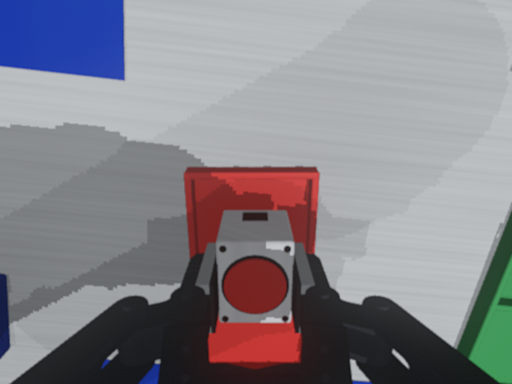

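The held camera is centred across the tray (tray edges at columns 185 and 318, part at 254). The far tray edge is at row 168, so I check the position along the tray from that.

```bash
python3 - <<'E'
import pickle;from h import *
c=pickle.load(open("w3.pkl","rb"))
for p in((185,168),(318,168),(255,285)):print(w(c,p,.012 if p[1]<200 else .065)*1000)
E
```

```text
[659.09073662 233.65832499  12.        ]
[666.68491232 164.60220716  12.        ]
[628.2873037  193.49708995  65.        ]
```

Emit:
{"name": "move_arm", "arguments": {
  "targets": [
    {"x":0,"y":0,"z":-12,"yaw":0},
    {"x":0,"y":0,"z":-7,"yaw":0},
    {"x":0,"y":0,"z":-2,"yaw":0},
    {"x":0,"y":0,"z":0,"yaw":0}
  ]
}}

```text
clock: 5.88
ee_pos: [0.6252, 0.1942, 0.0262]
tool_rot: [0.0, 0.998, 0.055, -0.0]
contact_force: [-0.6, 0.1, 1.4]
opening: 0.0309
grasp_force: 59.6
```

Emit:
{"name": "move_arm", "arguments": {
  "targets": [
    {"x":0,"y":0,"z":-1,"yaw":0},
    {"x":0,"y":0,"z":0,"yaw":0}
  ]
}}

```text
clock: 6.12
ee_pos: [0.6251, 0.1942, 0.0261]
tool_rot: [0.0, 0.998, 0.055, -0.0]
contact_force: [-4.8, -0.3, 8.4]
opening: 0.0309
grasp_force: 60.7
```

Emit:
{"name": "move_arm", "arguments": {
  "targets": [
    {"x":0,"y":0,"z":0,"yaw":0},
    {"x":0,"y":0,"z":0,"yaw":0},
    {"x":0,"y":0,"z":10,"yaw":0},
    {"x":0,"y":0,"z":40,"yaw":0},
    {"x":0,"y":0,"z":45,"yaw":0},
    {"x":0,"y":0,"z":45,"yaw":0}
  ],
  "gripper": 0.4
}}

```text
clock: 6.88
ee_pos: [0.6253, 0.1942, 0.1673]
tool_rot: [-0.0, 0.999, 0.055, 0.0]
contact_force: [1.9, 0.1, 0.4]
opening: 0.0598
grasp_force: 0.0
```

Emit:
{"name": "move_arm", "arguments": {
  "targets": [
    {"x":-19,"y":-38,"z":6,"yaw":0},
    {"x":-19,"y":-38,"z":6,"yaw":0},
    {"x":-19,"y":-38,"z":6,"yaw":0},
    {"x":-19,"y":-38,"z":6,"yaw":0},
    {"x":-19,"y":-38,"z":6,"yaw":0},
    {"x":-19,"y":-38,"z":6,"yaw":0},
    {"x":-19,"y":-38,"z":6,"yaw":0},
    {"x":-19,"y":-38,"z":0,"yaw":0},
    {"x":-19,"y":-38,"z":0,"yaw":0},
    {"x":-19,"y":-38,"z":0,"yaw":0},
    {"x":-19,"y":-40,"z":0,"yaw":0},
    {"x":0,"y":0,"z":0,"yaw":0}
  ]
}}

```text
clock: 8.38
ee_pos: [0.4151, -0.2276, 0.208]
tool_rot: [0.0, 0.999, 0.053, 0.0]
contact_force: [-0.1, 0.0, 0.7]
opening: 0.0596
grasp_force: 0.0
```

```bash
python3 look.py w4; python3 meas.py w4; python3 -c "
from cell import ctrl;import cv2
cv2.imwrite('pics/t4.png',cv2.resize(ctrl.camera('top')['image'][105:285,150:400,::-1],None,fx=3,fy=3))"
```

```text
8.425 [ 415.8 -226.8  207.9] closing-90: 83.88
[-141.   75.]
[  6. 127.]
[-260.   73.]
[114.  95.]
[256. 136.]
cap 693 [257.4 138.4] [array([ 445.9, -227.4]), array([26.5, 26.4]), np.float64(51.7)]
sensor 1138 [24.  11.8] [array([527.7, -25.5]), array([19. , 40.1]), np.float64(6.1)]
   body [array([526. , -28.7]), array([28.2, 47.6]), np.float64(0.2)]
sensor 186 [ 11.6 130.6] [array([429.1,  -3.9]), array([10.8, 13.9]), np.float64(75.9)]
glass 617 [121.5  99.5] [array([ 467.3, -104.4]), array([23.8, 24.9]), np.float64(88.0)]
```

View pics/w4.png

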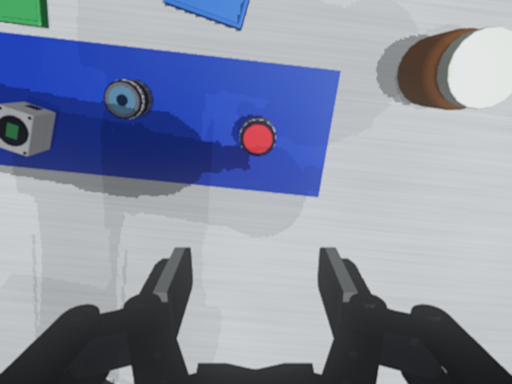

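View pics/t4.png

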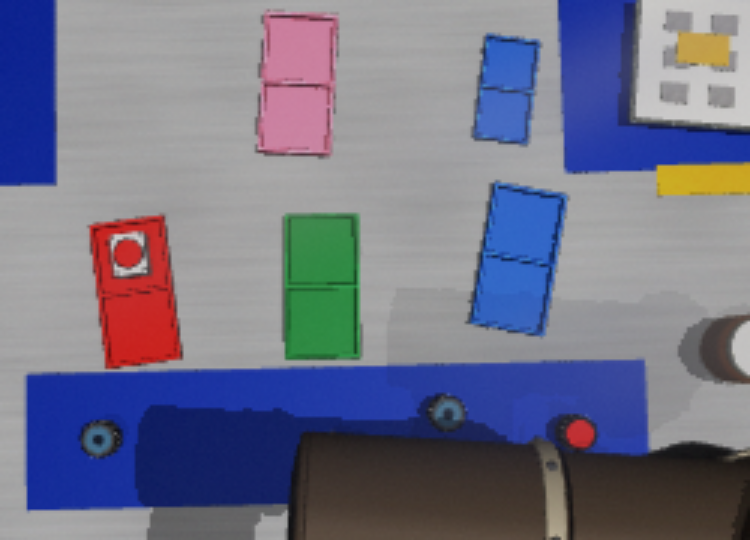

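The red-capped camera stands in the far red bay (top crop 129,252), and the red-capped lens is at (257,138) in the wrist view. I grasp that lens now.

Emit:
{"name": "move_arm", "arguments": {
  "targets": [
    {"x":30,"y":-1,"z":-16,"yaw":0},
    {"x":0,"y":0,"z":-40,"yaw":0},
    {"x":0,"y":0,"z":-40,"yaw":0},
    {"x":0,"y":0,"z":-40,"yaw":0},
    {"x":0,"y":0,"z":-25,"yaw":0},
    {"x":0,"y":0,"z":-15,"yaw":0},
    {"x":0,"y":0,"z":-10,"yaw":0},
    {"x":0,"y":0,"z":0,"yaw":0},
    {"x":0,"y":0,"z":0,"yaw":0}
  ]
}}

```text
clock: 9.6
ee_pos: [0.447, -0.2266, 0.0219]
tool_rot: [0.0, 0.998, 0.055, 0.001]
contact_force: [-0.1, -0.1, 0.6]
opening: 0.06
grasp_force: 0.0
```

Emit:
{"name": "move_arm", "arguments": {
  "targets": [
    {"x":0,"y":0,"z":0,"yaw":0},
    {"x":0,"y":0,"z":0,"yaw":0},
    {"x":0,"y":0,"z":0,"yaw":0},
    {"x":0,"y":0,"z":0,"yaw":0},
    {"x":0,"y":0,"z":0,"yaw":0}
  ],
  "gripper": -1
}}

```text
clock: 10.22
ee_pos: [0.4468, -0.2268, 0.0222]
tool_rot: [0.0, 0.999, 0.055, 0.001]
contact_force: [-1.8, 1.2, 6.4]
opening: 0.0321
grasp_force: 59.0
```

Emit:
{"name": "move_arm", "arguments": {
  "targets": [
    {"x":0,"y":0,"z":20,"yaw":0},
    {"x":0,"y":0,"z":40,"yaw":0},
    {"x":0,"y":0,"z":40,"yaw":0},
    {"x":13,"y":46,"z":0,"yaw":0},
    {"x":13,"y":46,"z":0,"yaw":0},
    {"x":13,"y":46,"z":0,"yaw":0},
    {"x":13,"y":46,"z":0,"yaw":0},
    {"x":13,"y":46,"z":0,"yaw":0},
    {"x":12,"y":46,"z":0,"yaw":0},
    {"x":12,"y":46,"z":0,"yaw":0},
    {"x":12,"y":46,"z":0,"yaw":0},
    {"x":12,"y":46,"z":0,"yaw":0}
  ]
}}

```text
clock: 11.72
ee_pos: [0.5595, 0.1887, 0.1217]
tool_rot: [-0.0, 0.999, 0.055, 0.0]
contact_force: [0.9, -1.0, -0.4]
opening: 0.0323
grasp_force: 59.7
```

Emit:
{"name": "move_arm", "arguments": {
  "targets": [
    {"x":0,"y":0,"z":-30,"yaw":0},
    {"x":0,"y":0,"z":-30,"yaw":0},
    {"x":0,"y":0,"z":-20,"yaw":0},
    {"x":0,"y":0,"z":0,"yaw":0},
    {"x":0,"y":0,"z":0,"yaw":0}
  ]
}}

```text
clock: 12.35
ee_pos: [0.5598, 0.1875, 0.0422]
tool_rot: [-0.0, 0.999, 0.055, 0.0]
contact_force: [0.3, 0.2, -0.6]
opening: 0.0322
grasp_force: 59.8
```

```bash
python3 look.py w5
```

```text
12.4 [560.  187.6  42.5] closing-90: 83.72
[352. 421.]
[534. 474.]
[173. 418.]
[719. 440.]
[899. 485.]
```

View pics/w5.png

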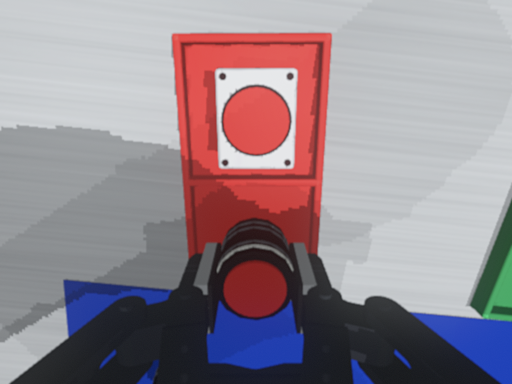

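The held lens is over the near red bay (256,285), centred, with the camera upright in the far bay (256,120). I lower it now.

Emit:
{"name": "move_arm", "arguments": {
  "targets": [
    {"x":0,"y":0,"z":-9,"yaw":0},
    {"x":0,"y":0,"z":-5,"yaw":0},
    {"x":0,"y":0,"z":-2,"yaw":0},
    {"x":0,"y":0,"z":0,"yaw":0},
    {"x":0,"y":0,"z":0,"yaw":0}
  ]
}}

```text
clock: 13.02
ee_pos: [0.5593, 0.1872, 0.0253]
tool_rot: [0.0, 0.999, 0.055, -0.0]
contact_force: [-0.7, -0.4, 1.2]
opening: 0.032
grasp_force: 59.9
```

Emit:
{"name": "move_arm", "arguments": {
  "targets": [
    {"x":0,"y":0,"z":-1,"yaw":0},
    {"x":0,"y":0,"z":0,"yaw":0}
  ]
}}

```text
clock: 13.28
ee_pos: [0.5593, 0.1872, 0.0253]
tool_rot: [0.0, 0.998, 0.055, 0.0]
contact_force: [-4.6, -0.3, 10.5]
opening: 0.032
grasp_force: 60.8
```

Emit:
{"name": "move_arm", "arguments": {
  "targets": [
    {"x":0,"y":0,"z":0,"yaw":0},
    {"x":0,"y":0,"z":0,"yaw":0},
    {"x":0,"y":0,"z":10,"yaw":0},
    {"x":0,"y":0,"z":40,"yaw":0},
    {"x":0,"y":0,"z":40,"yaw":0},
    {"x":-28,"y":7,"z":20,"yaw":0},
    {"x":-28,"y":7,"z":20,"yaw":0},
    {"x":-28,"y":7,"z":20,"yaw":0},
    {"x":-27,"y":8,"z":10,"yaw":0},
    {"x":-27,"y":8,"z":10,"yaw":0},
    {"x":0,"y":0,"z":0,"yaw":0},
    {"x":0,"y":0,"z":0,"yaw":0}
  ],
  "gripper": 0.4
}}

```text
clock: 14.78
ee_pos: [0.4215, 0.2244, 0.1948]
tool_rot: [-0.0, 0.998, 0.055, 0.0]
contact_force: [-0.3, 0.8, 0.8]
opening: 0.0596
grasp_force: 0.0
```

```bash
python3 look.py w6; python3 meas.py w6
```

```text
14.825 [421.7 224.2 194.4] closing-90: 83.72999999999999
[377. 141.]
[497. 190.]
[261. 138.]
[617. 160.]
[741. 199.]
cap 898 [322.1  13.2] [array([556.3, 185.8]), array([20.2, 26.7]), np.float64(6.3)]
sensor 191 [501.2 192.8] [array([429.1,  -5.5]), array([11.9, 14.7]), np.float64(76.5)]
   body [array([429.6,  -4. ]), array([32.1, 40.2]), np.float64(76.5)]
glass 572 [258.7 142.4] [array([450.9, 223.5]), array([24. , 23.9]), np.float64(6.3)]
```

Emit:
{"name": "move_arm", "arguments": {
  "targets": [
    {"x":29,"y":-1,"z":-12,"yaw":0},
    {"x":0,"y":0,"z":-40,"yaw":0},
    {"x":0,"y":0,"z":-40,"yaw":0},
    {"x":0,"y":0,"z":-30,"yaw":0},
    {"x":0,"y":0,"z":-25,"yaw":0},
    {"x":0,"y":0,"z":-15,"yaw":0},
    {"x":0,"y":0,"z":-10,"yaw":0},
    {"x":0,"y":0,"z":0,"yaw":0},
    {"x":0,"y":0,"z":0,"yaw":0}
  ]
}}

```text
clock: 15.95
ee_pos: [0.4507, 0.2234, 0.0227]
tool_rot: [-0.0, 0.999, 0.055, 0.0]
contact_force: [0.9, -0.3, -0.1]
opening: 0.06
grasp_force: 0.0
```

Emit:
{"name": "move_arm", "arguments": {
  "targets": [
    {"x":0,"y":0,"z":0,"yaw":0},
    {"x":0,"y":0,"z":0,"yaw":0},
    {"x":0,"y":0,"z":0,"yaw":0},
    {"x":0,"y":0,"z":0,"yaw":0},
    {"x":0,"y":0,"z":0,"yaw":0}
  ],
  "gripper": -1
}}

```text
clock: 16.58
ee_pos: [0.4506, 0.2236, 0.0232]
tool_rot: [-0.0, 0.998, 0.055, 0.001]
contact_force: [-0.8, -1.1, 5.3]
opening: 0.0322
grasp_force: 59.1
```

Emit:
{"name": "move_arm", "arguments": {
  "targets": [
    {"x":0,"y":0,"z":20,"yaw":0},
    {"x":0,"y":0,"z":40,"yaw":0},
    {"x":0,"y":0,"z":40,"yaw":0},
    {"x":22,"y":-46,"z":0,"yaw":-2},
    {"x":22,"y":-46,"z":0,"yaw":-2},
    {"x":22,"y":-46,"z":0,"yaw":-2},
    {"x":22,"y":-46,"z":0,"yaw":-2},
    {"x":22,"y":-46,"z":0,"yaw":-2},
    {"x":22,"y":-46,"z":0,"yaw":-2},
    {"x":22,"y":-46,"z":0,"yaw":-2},
    {"x":22,"y":-45,"z":0,"yaw":-2},
    {"x":22,"y":-45,"z":0,"yaw":-2}
  ]
}}

```text
clock: 18.08
ee_pos: [0.6488, -0.1903, 0.1226]
tool_rot: [-0.0, 0.995, -0.103, 0.0]
contact_force: [0.3, 0.7, -0.4]
opening: 0.0323
grasp_force: 59.7
```

Emit:
{"name": "move_arm", "arguments": {
  "targets": [
    {"x":0,"y":0,"z":-30,"yaw":0},
    {"x":0,"y":0,"z":-30,"yaw":0},
    {"x":0,"y":0,"z":-20,"yaw":0},
    {"x":0,"y":0,"z":0,"yaw":0},
    {"x":0,"y":0,"z":0,"yaw":0}
  ]
}}

```text
clock: 18.7
ee_pos: [0.649, -0.1887, 0.0434]
tool_rot: [0.0, 0.995, -0.102, 0.001]
contact_force: [-0.3, 0.0, -0.1]
opening: 0.0322
grasp_force: 59.7
```

```bash
python3 look.py w7
```

```text
18.75 [ 649.2 -188.7   43.7] closing-90: -78.28999999999999
[-120.  564.]
[ 57. 570.]
[-238.  587.]
[173. 516.]
[371. 516.]
```

View pics/w7.png

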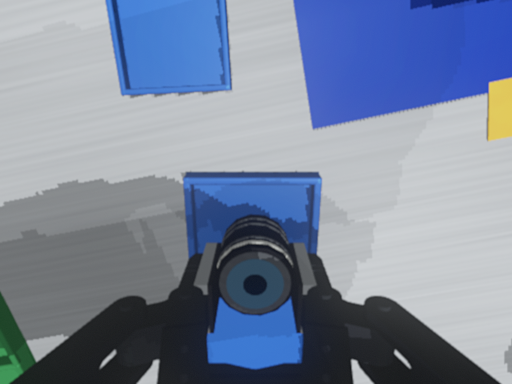

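The lens is centred over the far bay of the large blue tray (edges at columns 184 and 320, far edge at row 173), with the smaller blue tray beyond at (170,45). I lower it now.

Emit:
{"name": "move_arm", "arguments": {
  "targets": [
    {"x":0,"y":0,"z":-9,"yaw":0},
    {"x":0,"y":0,"z":-5,"yaw":0},
    {"x":0,"y":0,"z":-3,"yaw":0},
    {"x":0,"y":0,"z":0,"yaw":0},
    {"x":0,"y":0,"z":0,"yaw":0}
  ]
}}

```text
clock: 19.38
ee_pos: [0.6481, -0.1886, 0.0263]
tool_rot: [0.0, 0.995, -0.102, -0.0]
contact_force: [-3.1, 1.5, 8.7]
opening: 0.0322
grasp_force: 60.6
```

Emit:
{"name": "move_arm", "arguments": {
  "targets": [
    {"x":0,"y":0,"z":-1,"yaw":0},
    {"x":0,"y":0,"z":0,"yaw":0}
  ]
}}

```text
clock: 19.62
ee_pos: [0.6481, -0.1887, 0.0263]
tool_rot: [0.0, 0.995, -0.102, 0.0]
contact_force: [-7.2, 2.9, 14.7]
opening: 0.0322
grasp_force: 61.1
```

```bash
python3 - <<'E'
import pickle;from h import *
c=pickle.load(open("w7.pkl","rb"))
a,b=[w(c,p,.012)*1000 for p in((184,173),(320,173))];m=(a+b)/2;t=a-b;x=np.array([t[1],-t[0],0])/np.hypot(t[0],t[1])
print(a,b,np.degrees(np.arctan2(x[1],x[0])),"far",m-36*x,"near",m-104*x)
E
```

```text
[ 691.9927701  -162.07522721   12.        ] [ 677.88444499 -230.0884726    12.        ] -11.718948453124598 far [ 649.68900261 -188.76984937   12.        ] near [ 583.10641551 -174.95829281   12.        ]
```

Emit:
{"name": "move_arm", "arguments": {
  "targets": [
    {"x":0,"y":0,"z":0,"yaw":0},
    {"x":0,"y":0,"z":0,"yaw":0},
    {"x":0,"y":0,"z":10,"yaw":0},
    {"x":0,"y":0,"z":40,"yaw":0},
    {"x":0,"y":0,"z":40,"yaw":0},
    {"x":-42,"y":17,"z":20,"yaw":0},
    {"x":-42,"y":17,"z":20,"yaw":0},
    {"x":-42,"y":17,"z":20,"yaw":0},
    {"x":-42,"y":17,"z":10,"yaw":0},
    {"x":-42,"y":16,"z":10,"yaw":0},
    {"x":0,"y":0,"z":0,"yaw":0},
    {"x":0,"y":0,"z":0,"yaw":0}
  ],
  "gripper": 0.4
}}

```text
clock: 21.12
ee_pos: [0.4389, -0.1046, 0.1952]
tool_rot: [-0.0, 0.995, -0.102, 0.001]
contact_force: [-0.2, -0.9, -0.2]
opening: 0.0598
grasp_force: 0.0
```

```bash
python3 look.py w8; python3 meas.py w8
```

```text
21.175 [ 439.  -104.7  194.7] closing-90: -78.28
[ 12. 197.]
[146. 204.]
[-83. 226.]
[239. 142.]
[387. 138.]
sensor 164 [151.2 205.5] [array([429.1,  -4.3]), array([11.1, 13.1]), np.float64(78.3)]
   body [array([441. ,  -7.7]), array([30.4, 14.9]), np.float64(76.0)]
glass 558 [247.  144.4] [array([ 467.3, -104.3]), array([24. , 24.1]), np.float64(78.3)]
```

Target is (467.3, -104.3).

Emit:
{"name": "move_arm", "arguments": {
  "targets": [
    {"x":28,"y":0,"z":-12,"yaw":0},
    {"x":0,"y":0,"z":-40,"yaw":0},
    {"x":0,"y":0,"z":-40,"yaw":0},
    {"x":0,"y":0,"z":-30,"yaw":0},
    {"x":0,"y":0,"z":-25,"yaw":0},
    {"x":0,"y":0,"z":-15,"yaw":0},
    {"x":0,"y":0,"z":-10,"yaw":0},
    {"x":0,"y":0,"z":0,"yaw":0},
    {"x":0,"y":0,"z":0,"yaw":0}
  ]
}}

```text
clock: 22.3
ee_pos: [0.4668, -0.1048, 0.0226]
tool_rot: [-0.0, 0.995, -0.102, 0.0]
contact_force: [-0.2, -0.0, -0.1]
opening: 0.06
grasp_force: 0.0
```

Emit:
{"name": "move_arm", "arguments": {
  "targets": [
    {"x":0,"y":0,"z":0,"yaw":0},
    {"x":0,"y":0,"z":0,"yaw":0},
    {"x":0,"y":0,"z":0,"yaw":0},
    {"x":0,"y":0,"z":0,"yaw":0},
    {"x":0,"y":0,"z":0,"yaw":0}
  ],
  "gripper": -1
}}

```text
clock: 22.92
ee_pos: [0.4668, -0.1046, 0.0232]
tool_rot: [-0.0, 0.995, -0.102, 0.001]
contact_force: [-1.6, 0.5, 5.9]
opening: 0.0324
grasp_force: 59.0
```

Emit:
{"name": "move_arm", "arguments": {
  "targets": [
    {"x":0,"y":0,"z":20,"yaw":0},
    {"x":0,"y":0,"z":40,"yaw":0},
    {"x":29,"y":-18,"z":0,"yaw":0},
    {"x":29,"y":-18,"z":0,"yaw":0},
    {"x":29,"y":-17,"z":0,"yaw":0},
    {"x":29,"y":-17,"z":0,"yaw":0},
    {"x":0,"y":0,"z":-20,"yaw":0},
    {"x":0,"y":0,"z":-20,"yaw":0},
    {"x":0,"y":0,"z":0,"yaw":0},
    {"x":0,"y":0,"z":0,"yaw":0}
  ]
}}

```text
clock: 24.18
ee_pos: [0.5828, -0.1747, 0.0432]
tool_rot: [0.0, 0.995, -0.102, 0.0]
contact_force: [0.1, 0.4, -0.3]
opening: 0.0322
grasp_force: 59.6
```

```bash
python3 look.py w9
```

```text
24.225 [ 583.  -174.7   43.4] closing-90: -78.28999999999999
[-158.  502.]
[ 37. 509.]
[-286.  531.]
[165. 445.]
[384. 444.]
```

View pics/w9.png

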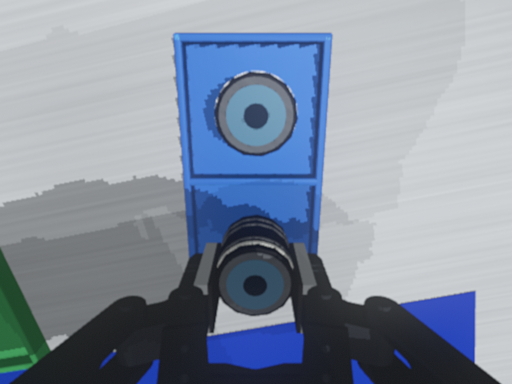

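The first lens stands upright in the far bay (256,114), and the second is centred over the near bay (256,285). I lower and release it, then go over the good camera at (429.4, -4.5), yaw -13.7°.

Emit:
{"name": "move_arm", "arguments": {
  "targets": [
    {"x":0,"y":0,"z":-9,"yaw":0},
    {"x":0,"y":0,"z":-5,"yaw":0},
    {"x":0,"y":0,"z":-3,"yaw":0},
    {"x":0,"y":0,"z":-1,"yaw":0},
    {"x":0,"y":0,"z":0,"yaw":0},
    {"x":0,"y":0,"z":0,"yaw":0}
  ]
}}

```text
clock: 24.98
ee_pos: [0.5821, -0.1747, 0.0262]
tool_rot: [0.0, 0.995, -0.102, 0.0]
contact_force: [-8.0, 4.3, 19.0]
opening: 0.0324
grasp_force: 61.7
```

Emit:
{"name": "move_arm", "arguments": {
  "targets": [
    {"x":0,"y":0,"z":0,"yaw":0},
    {"x":0,"y":0,"z":0,"yaw":0},
    {"x":0,"y":0,"z":10,"yaw":0},
    {"x":0,"y":0,"z":40,"yaw":0},
    {"x":0,"y":0,"z":40,"yaw":0},
    {"x":-31,"y":34,"z":0,"yaw":-2},
    {"x":-31,"y":34,"z":0,"yaw":0},
    {"x":-31,"y":34,"z":0,"yaw":0},
    {"x":-31,"y":34,"z":0,"yaw":0},
    {"x":-30,"y":34,"z":0,"yaw":0},
    {"x":0,"y":0,"z":0,"yaw":0},
    {"x":0,"y":0,"z":0,"yaw":0}
  ],
  "gripper": 0.4
}}

```text
clock: 26.48
ee_pos: [0.429, -0.0044, 0.115]
tool_rot: [-0.0, 0.993, -0.119, 0.001]
contact_force: [0.2, -0.6, 0.5]
opening: 0.0593
grasp_force: 0.0
```

Emit:
{"name": "move_arm", "arguments": {
  "targets": [
    {"x":0,"y":0,"z":-30,"yaw":0},
    {"x":0,"y":0,"z":-25,"yaw":0},
    {"x":0,"y":0,"z":-20,"yaw":0},
    {"x":0,"y":0,"z":-12,"yaw":0},
    {"x":0,"y":0,"z":-5,"yaw":0},
    {"x":0,"y":0,"z":0,"yaw":0},
    {"x":0,"y":0,"z":0,"yaw":0}
  ]
}}

```text
clock: 27.35
ee_pos: [0.4288, -0.0046, 0.0228]
tool_rot: [-0.0, 0.993, -0.12, 0.0]
contact_force: [0.2, -0.2, 0.4]
opening: 0.0601
grasp_force: 0.0
```

Emit:
{"name": "move_arm", "arguments": {
  "targets": [
    {"x":0,"y":0,"z":0,"yaw":0},
    {"x":0,"y":0,"z":0,"yaw":0},
    {"x":0,"y":0,"z":0,"yaw":0},
    {"x":0,"y":0,"z":0,"yaw":0},
    {"x":0,"y":0,"z":0,"yaw":0}
  ],
  "gripper": -1
}}

```text
clock: 27.98
ee_pos: [0.4287, -0.0045, 0.023]
tool_rot: [-0.0, 0.993, -0.119, 0.001]
contact_force: [-0.7, 0.6, 6.3]
opening: 0.031
grasp_force: 59.9
```

Emit:
{"name": "move_arm", "arguments": {
  "targets": [
    {"x":0,"y":0,"z":20,"yaw":0},
    {"x":0,"y":0,"z":40,"yaw":0},
    {"x":40,"y":3,"z":0,"yaw":4},
    {"x":40,"y":3,"z":0,"yaw":3},
    {"x":40,"y":3,"z":0,"yaw":3},
    {"x":40,"y":3,"z":0,"yaw":3},
    {"x":39,"y":3,"z":0,"yaw":0},
    {"x":0,"y":0,"z":-20,"yaw":0},
    {"x":0,"y":0,"z":-20,"yaw":0},
    {"x":0,"y":0,"z":0,"yaw":0},
    {"x":0,"y":0,"z":0,"yaw":0}
  ]
}}

```text
clock: 29.35
ee_pos: [0.6276, 0.0104, 0.043]
tool_rot: [0.0, 1.0, -0.006, 0.0]
contact_force: [-0.7, -0.1, -0.0]
opening: 0.0307
grasp_force: 59.5
```

```bash
python3 look.py w10
```

```text
29.4 [627.9  10.5  43.3] closing-90: -89.28999999999999
[ 83. 491.]
[272. 521.]
[-73. 501.]
[429. 479.]
[625. 504.]
```

View pics/w10.png

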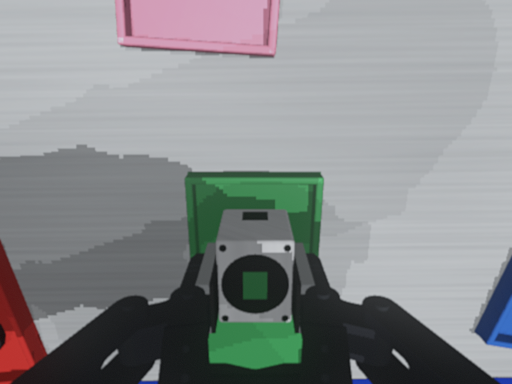

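The good camera is centred over the far green bay (tray edges at columns 187 and 323, far edge at row 173, same geometry as blue). I lower, release and withdraw.

Emit:
{"name": "move_arm", "arguments": {
  "targets": [
    {"x":0,"y":0,"z":-9,"yaw":0},
    {"x":0,"y":0,"z":-5,"yaw":0},
    {"x":0,"y":0,"z":-3,"yaw":0},
    {"x":0,"y":0,"z":-1,"yaw":0},
    {"x":0,"y":0,"z":0,"yaw":0},
    {"x":0,"y":0,"z":0,"yaw":0}
  ]
}}

```text
clock: 30.15
ee_pos: [0.627, 0.0102, 0.026]
tool_rot: [0.0, 1.0, -0.006, 0.0]
contact_force: [-7.4, 1.2, 16.2]
opening: 0.0307
grasp_force: 61.7
```

Emit:
{"name": "move_arm", "arguments": {
  "targets": [
    {"x":0,"y":0,"z":0,"yaw":0},
    {"x":0,"y":0,"z":0,"yaw":0},
    {"x":0,"y":0,"z":10,"yaw":0},
    {"x":0,"y":0,"z":40,"yaw":0},
    {"x":0,"y":0,"z":40,"yaw":0},
    {"x":-40,"y":0,"z":30,"yaw":0},
    {"x":-40,"y":0,"z":30,"yaw":0},
    {"x":-40,"y":0,"z":0,"yaw":0},
    {"x":-40,"y":0,"z":0,"yaw":0},
    {"x":-40,"y":0,"z":0,"yaw":0},
    {"x":0,"y":0,"z":0,"yaw":0},
    {"x":0,"y":0,"z":0,"yaw":0}
  ],
  "gripper": 0.4
}}

```text
clock: 31.65
ee_pos: [0.4281, 0.0106, 0.1752]
tool_rot: [-0.0, 1.0, -0.006, 0.001]
contact_force: [0.6, -0.0, 0.2]
opening: 0.0601
grasp_force: 0.0
```

```bash
python3 -c "
from cell import ctrl;import cv2
cv2.imwrite('pics/t9.png',cv2.resize(ctrl.camera('top')['image'][95:285,105:420,::-1],None,fx=2.5,fy=2.5))"
```

```text
(no output)
```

View pics/t9.png

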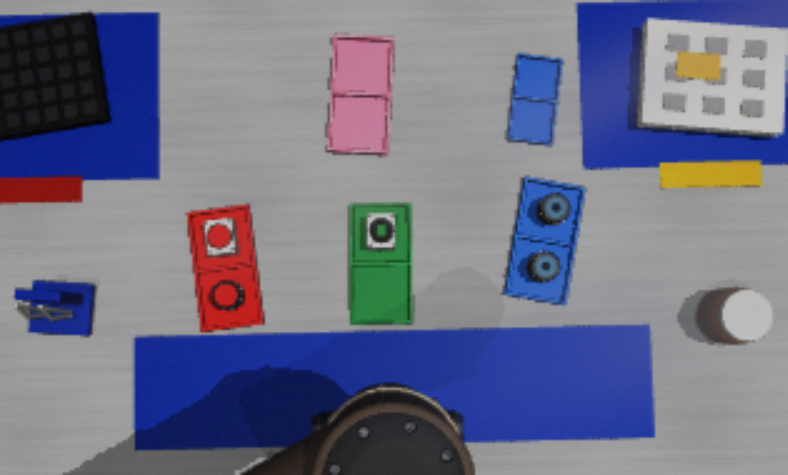

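All five parts stand in their bays: rejects in red at (220,237) and (226,295), the camera in green at (380,231), lenses in blue at (553,209) and (544,267). The stand and jar have not moved.

```bash
python3 -c "
from cell import ctrl;print(ctrl.hand_in())"
```

```text
the job is handed in; nothing more can be done
None
```

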